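# Tighten the mini PC's clamp screw with a hex key

## Robot

A 7-joint arm with a two-finger parallel gripper is mounted at the origin on the work surface. World frame = base frame: x ahead of the robot, y to its left, z up, the work surface at z = 0. Lengths are in mm, angles in rad, forces in N, time in s.
With the tool pointing down it reaches from about 425 to 1025 mm from the base axis. Payload 3.6 kg.
Tool frame: the origin (TCP) lies between the finger pads; the fingertips stand 17 mm ahead of it and the grasp point (between the pads) lies 2 mm behind it; z points along the fingers, y is the line along which they close (so a half turn about z gives the same grasp; the last joint's range is limited). The gripper opens to 85 mm and grips with 20 to 120 N. Pads are 22 mm wide; open, the fingers measure 114 mm over their backs; the gripper's body (76 mm by 85 mm) begins 54 mm behind the grasp point. The pads swing forward as they close: fully open they stand 13 mm farther back than shut.
Start: joints at [1.161, 0.591, 0.048, 1.609, -0.033, 0.943, -0.034], TCP at [225.859, -688.925, 248.302] pointing down, gripper open.
Joint ranges: [-2.69, 2.69], [-0.47, 2.24], [-1.27, 1.36], [0.19, 2.51], [-1.53, 4.68], [0.08, 2.07], [-3.09, 3.09]. Speed limits (rad/s): [2.57, 2.57, 3.14, 3.14, 3.14, 3.14, 3.14].

## Interface

Orientations are given as a rotation vector (axis times angle).
In Python, from cell import sense, grab_frame, finish_job gives the robot as it stands.
- The arm moves only by the shell command python3 -m inch 'ROWS' [FORCE]. ROWS is JSON, a list of rows, each an object of numbers: "wx", "wy", "wz": the turn, a rotation vector about the world's x, y, z in degrees; "dx", "dy", "dz": the shift along the world's x, y, z in mm; "fingers": the closure in counts, from 0 (fully open) to 255 (shut). A call has 1 to 10 rows; each row shifts and turns the commanded pose from where the row before left it; what a row does not reach is not made up. A row lasts 1/8 s, in which the tool goes at most 62.5 mm and 10.7 degrees, less where a joint would pass 70% of its speed; a pose out of reach is approached as far as the arm can. A call is refused whole if a number of a shift passes 62.5 or a number of a turn 10.7, either way. A call with a gripper value outside its range is refused whole. The fingers move at their own pace and stop on an object; FORCE is the grip in N (left out, the last holds). Time passes only in rows, so rows that do not move let the fingers close. It gives the time, the measured TCP pose, the force, the opening and the grip force at its end, in the units of the state.
- sense(): the state, without advancing time (a new reading comes with each control period).
- grab_frame(name): name is "scene" or "top" or "wrist"; returns a dict with "image" (384x512x3 uint8, red, green, blue), "fovy" (degrees; the focal length in pixels is half the picture's height over the tangent of half this angle, whatever the lens; pixels are square), "cx", "cy" (the principal point, pixels), "R" (3x3) and "t" (3): a world point X has camera coordinates R X + t; the wrist camera has in their place "tool_from_camera" (4x4, takes a point from camera to tool coordinates, whose origin is the TCP and whose axes are the flange's). Camera axes: x right, y down, z forward; pixel columns grow to the right and rows downward; lengths in mm; the calibration is good to about 2 mm. A picture is of the moment at which its call begins: read the wrist's pose just before it. There is no depth.
- finish_job(): hands the job in; it is judged then, once.
The state is a dict: "t": time; "qpos": joint angles; "qd": joint speeds; "joint_efforts": joint torques, N m; "tcp_pos": TCP position; "tcp_rot": TCP orientation; "ft_force": force on the tool from outside, world axes, zero at the start; "ft_torque": the same for the moment, N m; "opening": opening from 0.0 (shut) to 1.0 (fully open); "finger_force": force on a finger pad.
Only numpy, scipy, OpenCV 4.12 (cv2) and the standard library are available. Lean on these libraries where they do the work, as an engineer would, in place of code of your own. Each camera call takes 0.05 s, during which the arm holds its last target. There are 200 camera calls.

## Task

Take the blue T-handle hex key out of the grey stand, seat it fully home in the recessed hex socket of the cap screw that clamps the small black computer, and only then turn the screw clockwise until it comes up tight, without forcing the key into the socket or wrenching the screw past tight. Leave the key standing fully home in the screw and let go; leave the orange key, the can and the other loose things where they are.

Things in the scene. Friction and masses are not known exactly. Their poses are not given: they have to be found in the camera images.
- hexkey_handle (a point): Centre of the blue plastic cross handle of the T-handle hex key that stands in one of the grey stand's two holes: a bar 90 mm long (x axis), 14 mm thick (y), 20 mm high (z, up along the shank). The steel hex shank, 12 mm across flats, runs down from its middle; two of its flats face +x and -x. The shank's end is 110 mm below this point.
- hexkey_tip (a point): Centre of the end of the blue key's shank (its last 3 mm taper as a lead-in, so it finds the socket from about 1 mm off). Axes as the handle's: z up the shank, flats facing +x and -x.
- hexkey: The blue hex key as a whole, about 0.2 kg. Origin at the end of its shank, z up the shank, x along the handle.
- stand: Grey key stand, 60 x 150 x 50 mm high, fixed; origin under its middle. Two round holes, 15 mm across and 40 mm deep (floor 10 mm above the table), lie 45 mm either side of the middle along its y axis. The keys stand loosely in them: a key can turn, lean by a few degrees, and be held leaning.
- smallkey_handle (a point): Centre of the handle of the orange T-handle key in the stand's other hole: the same but for a 10 mm shank, its top 130 mm above the table. The wrong size, to be left alone.
- mount: Fixed mounting; origin on the table under the middle of the 40 mm round hole in its grey clamp block (80 x 80 x 50 mm high). In the hole, 6 mm below the block's top, is the bright head (28 mm across, top 44 mm above the table) of a captive cap screw. The small black computer, 75 mm high and 170 mm wide, stands 60 to 210 mm away on the +x side.
- socket_floor: Fixed flat floor of the screw's socket, 16 mm below its mouth (28 mm above the table), where the key's end comes to rest; origin on the middle of the hole, 6 mm below this floor. The captive screw floats: its axis lies up to 3.3 mm off the hole's middle in x and in y, held by 6 N of friction; how far is not measured, so find the socket by touch (or sight).
- screw (a joint): Angle (rad) of the cap screw, clockwise from above; starts -0.15 to 0.25. Turns against about 0.2 N m, stays where left, does not rise or sink; at 1.10 it comes up tight and stops. Its hex socket is 12.8 mm across flats, 16 mm deep; at 0 two flats face the mount's +x and -x and a small red mark lies towards -x. The key fits every 60 degrees, with about 4 degrees of play each way.
- insert (a joint): Elastic twist (rad, clockwise positive, 0 at rest) of the threaded insert that carries the screw, 4 N m per rad: about 0.05 while the screw is being turned, more once it is tight and turned on, back to 0 when let go. At 0.32 (1.3 N m) the insert is damaged: the screw is overtightened.
- tape: White ring-shaped roll of tape lying flat, 90 mm across, 22 mm high: bystander.
- aircan: Upright can, 52 mm across, 150 mm high, blue label: bystander.
- driver: Screwdriver lying on the table: bystander.
- adapter: Small white network adapter, 45 x 30 x 20 mm: bystander.
- washer_stack: Steel spacer, 24 mm across, 12 mm high, in the clear parts tray: bystander.

How it is judged (in metres and radians):
On the way, in this order (a step that is already met when the one before it is completed fails the run):
1. the blue key is fully home in the socket and the screw has not been turned yet (z of hexkey_tip in the frame of mount below 0.0293 m and horizontal distance between hexkey_tip and mount below 0.009 m and angle between the z axis of hexkey_tip and the z axis of mount, either way round below 0.17 rad and value of joint screw below 0.42 rad), for 0.2 s.
2. the screw is turned up tight with the key fully home (z of hexkey_tip in the frame of mount below 0.0293 m and horizontal distance between hexkey_tip and mount below 0.009 m and angle between the z axis of hexkey_tip and the z axis of mount, either way round below 0.17 rad and value of joint screw above 1.05 rad), for 0.1 s.
At the end, for the whole second after the job is handed in: The screw is tight (joint above 1.05 rad), and the blue key stands at rest in its socket, its end within 1.3 mm of the socket's floor (at least 14.7 mm below the mouth), no more than 9 mm from the middle of the hole and leaning less than 10 degrees; the gripper has let go (all of step 2 and linear speed of hexkey below 0.03 m/s); the robot touches nothing.
It fails at once if the key, not yet home, is pressed on the screw or the clamp block with more than 20 N (contact force between hexkey and mount above 20 N and z of hexkey_tip in the frame of mount above 0.0315 m).
It fails at once if while being seated (screw not yet turned) the key is pressed on the socket's floor with more than 25 N (contact force between hexkey and socket_floor above 25 N and value of joint screw below 0.42 rad).
It fails at once if the screw is turned while the key is not fully home (value of joint screw above 0.45 rad and z of hexkey_tip in the frame of mount above 0.0315 m).
It fails at once if the screw is wrenched past tight (its insert twisted by more than 0.32 rad) (value of joint insert above 0.32 rad).
It fails at once if the orange key is pulled from or pushed about in its stand (40 mm), or another loose thing is pushed more than 30 mm (distance of smallkey_handle from where it was at the start of the episode above 0.04 m or distance of any of tape, aircan, driver, adapter, washer_stack from where it was at the start of the episode above 0.03 m).
It also fails if it takes over 72 s, if anything falls off the work surface, if the arm or the gripper's body presses on something with over 40 N, if the wrist force passes 120 N, or if a joint passes its speed limit or range.

## Working session

There is one attempt and no reset: what is moved stays moved. The work goes in short steps, Python scripts to look and compute and a shell command to move; the robot and the scene stay as the last step left them, time stands still between calls to the robot, and variables do not carry over. Pictures are saved under pics/ and viewed, at most 10 in all, crops included, and the job is handed in when it is done.

```bash
mkdir -p pics; ls
cat > h.py <<'E'
import numpy as np, cv2
from cell import sense, grab_frame, finish_job
from scipy.spatial.transform import Rotation as Ro
def cam(name):
    s=sense(); f=grab_frame(name); im=np.array(f["image"])
    fl=192/np.tan(np.radians(f["fovy"])/2)
    if name=="wrist":
        T=np.array(f["tool_from_camera"]); W=np.eye(4); W[:3,:3]=Ro.from_rotvec(s["tcp_rot"]).as_matrix(); W[:3,3]=s["tcp_pos"]
        M=np.linalg.inv(W@T); R,t=M[:3,:3],M[:3,3]
    else: R,t=np.array(f["R"]),np.array(f["t"])
    return im,dict(f=fl,cx=f["cx"],cy=f["cy"],R=R,t=t)
def ray(c,u,v,z):
    d=c["R"].T@np.array([(u-c["cx"])/c["f"],(v-c["cy"])/c["f"],1]); o=-c["R"].T@c["t"]
    return o+d*(z-o[2])/d[2]
def proj(c,X):
    p=c["R"]@np.array(X)+c["t"]; return p[:2]/p[2]*c["f"]+[c["cx"],c["cy"]]
def save(im,n): cv2.imwrite("pics/"+n,im[:,:,::-1])
E
python3 - <<'E'
from h import *
import pickle
s=sense();print(s)
d={}
for n in("scene","top"):
    im,c=cam(n); d[n]=(im,c); print(n,c)
pickle.dump(d,open("a.pkl","wb"))
save(np.vstack([cv2.resize(d["top"][0],(800,600))]),"top.png"); save(cv2.resize(d["scene"][0],(800,600)),"scene.png")
E
```

```text
pics
{'t': 0.0, 'qpos': array([ 1.16049584,  0.59209196,  0.04834325,  1.6098117 , -0.03328328,
        0.94270075, -0.03367629]), 'qd': array([ 8.07700389e-04, -4.95445097e-04, -2.45857391e-04,  1.65792105e-04,
        1.04599359e-04, -3.03815955e-04,  5.76767138e-05]), 'joint_efforts': array([-4.42287273e-04, -5.48690772e+01,  1.54652182e+00, -1.98126090e+01,
        9.40163067e-03,  8.89772200e-03,  4.30991827e-05]), 'tcp_pos': array([ 225.59454223, -688.18800762,  247.16559848]), 'tcp_rot': array([-3.10012224e+00, -4.95333280e-01,  7.94742607e-04]), 'ft_force': array([0.39909196, 0.48548454, 0.42225752]), 'ft_torque': array([0.00865676, 0.01412509, 0.00134146]), 'finger_force': 0.0, 'opening': 0.998676173072147}
scene {'f': np.float64(350.55637157797764), 'cx': 260.02725579983615, 'cy': 190.45397501246734, 'R': array([[ 0.31571625,  0.94884414,  0.0042475 ],
       [ 0.78082225, -0.25726043, -0.56932739],
       [-0.53911025,  0.18306244, -0.82209992]]), 't': array([ -94.2189961 , -398.72060528, 1507.70431654])}
top {'f': np.float64(379.5428367863145), 'cx': 255.50237026183353, 'cy': 188.58465412348394, 'R': array([[ 6.70898015e-03, -9.99977340e-01,  5.55190422e-04],
       [-9.88635818e-01, -6.71626891e-03, -1.50180259e-01],
       [ 1.50180585e-01,  4.58675240e-04, -9.88658476e-01]]), 't': array([-101.07601672,  545.01437079, 1140.76108339])}
```

View pics/top.png

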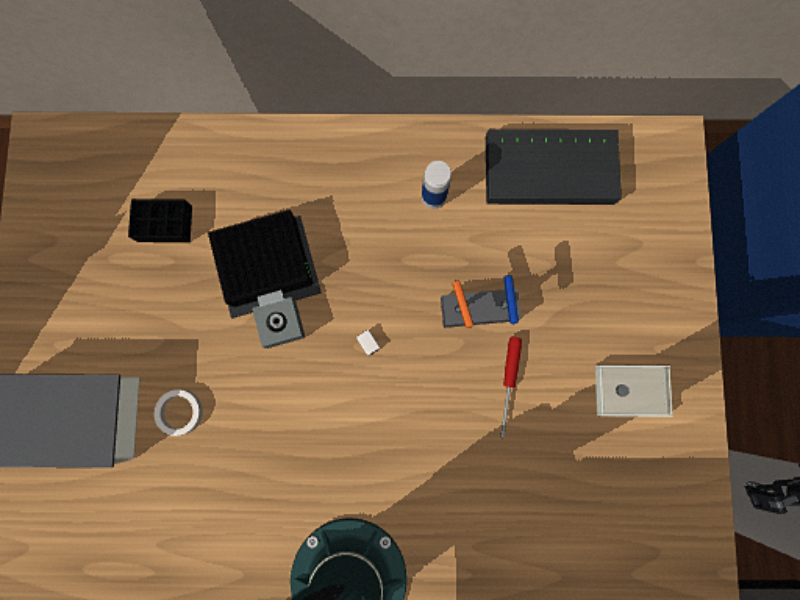

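View pics/scene.png

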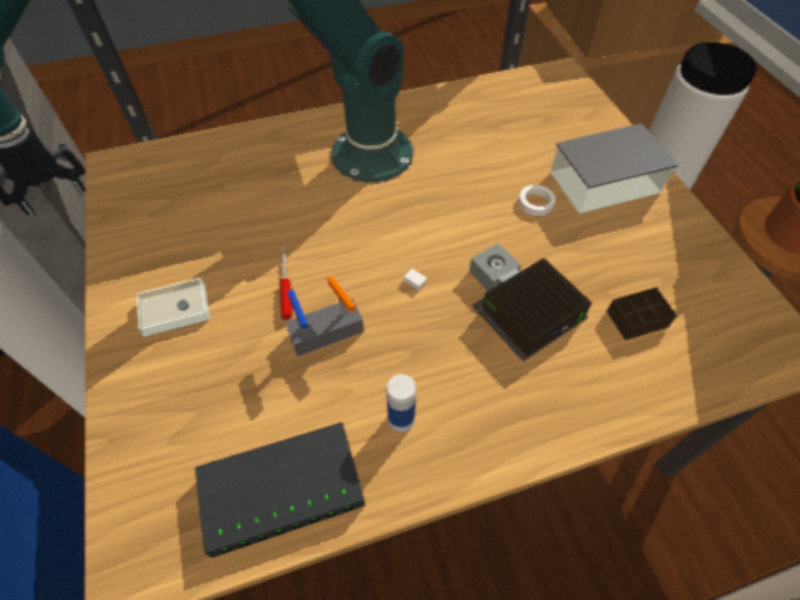

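Top view (800x600 scale): blue handle at (511,300), orange at (464,304), mount hole at (277,321), computer behind it. The scene view agrees, with the blue handle at (298,308). Next I'll localise them numerically.

Run:
```python
from h import *
import pickle
d=pickle.load(open("a.pkl","rb"))
def seg(n,hue,box):
    im,c=d[n]; h=cv2.cvtColor(im,cv2.COLOR_RGB2HSV)
    m=((h[:,:,0]>hue[0])&(h[:,:,0]<hue[1])&(h[:,:,1]>150)&(h[:,:,2]>60)).astype(np.uint8)
    x0,y0,x1,y1=[int(b/1.5625) for b in box]; k=np.zeros_like(m);k[y0:y1,x0:x1]=m[y0:y1,x0:x1]
    return np.argwhere(k)[:,::-1].astype(np.float32),c
def tri(c1,p1,c2,p2):
    A=[];b=[]
    for c,p in((c1,p1),(c2,p2)):
        o=-c["R"].T@c["t"]; v=c["R"].T@np.array([(p[0]-c["cx"])/c["f"],(p[1]-c["cy"])/c["f"],1]);v/=np.linalg.norm(v)
        P=np.eye(3)-np.outer(v,v);A.append(P);b.append(P@o)
    return np.linalg.solve(sum(A),sum(b))
for nm,hue,bt,bs in(("blue",(105,130),(495,265,530,335),(275,280,315,335)),("orange",(5,18),(445,270,480,335),(320,270,360,315))):
    a,ca=seg("top",hue,bt); b,cb=seg("scene",hue,bs)
    print(nm,len(a),len(b),cv2.minAreaRect(a),cv2.minAreaRect(b)); ra=cv2.minAreaRect(a);rb=cv2.minAreaRect(b)
    print(tri(ca,ra[0],cb,rb[0]))
    x,y,vx,vy=0,0,0,0
    vx,vy,x,y=cv2.fitLine(a,cv2.DIST_L2,0,.01,.01).ravel(); p=ray(ca,x,y,125);q=ray(ca,x+10*vx,y+10*vy,125);print(p,np.degrees(np.arctan2(*(q-p)[1::-1])))
im,c=d["top"]; print("mount",ray(c,277/1.5625,321/1.5625,47))
crop=im[180:230,155:205]; save(cv2.resize(crop,(600,600),interpolation=2),"m.png")
```

```text
blue 159 87 ((326.5917053222656, 191.18775939941406), (30.265487670898438, 5.220466613769531), 82.40535736083984) ((190.4329833984375, 197.52578735351562), (25.41571617126465, 3.8769733905792236), 68.96248626708984)
[ 527.50506988 -301.88421689  121.67203672]
[ 526.28255288 -302.87009294  125.        ] -173.76466215821765
orange 167 182 ((295.6567687988281, 194.25946044921875), (31.320146560668945, 5.514110088348389), 72.89727020263672) ((219.88291931152344, 186.9536590576172), (25.702238082885742, 19.4862060546875), 77.90524291992188)
[ 518.24055756 -209.41733655  123.92221514]
[ 517.71153745 -213.21781298  125.        ] -163.79863392030333
mount [490.69924601 142.97684169  47.        ]
```

View pics/m.png

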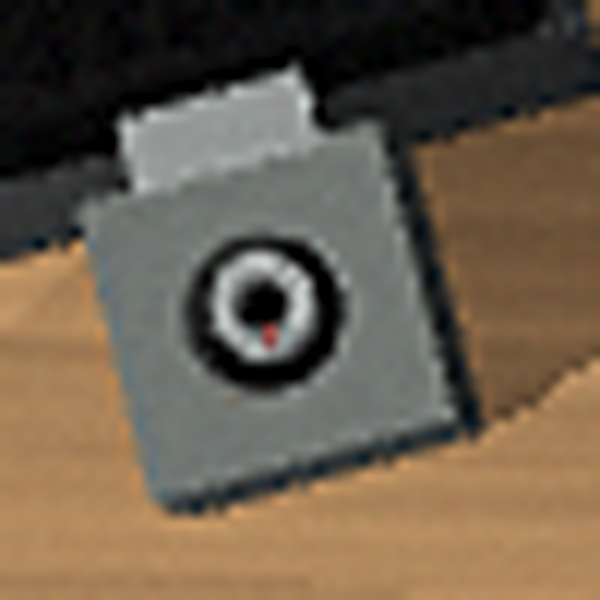

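Zoomed crop: block yawed about 15°, screw centre at crop (263,303), red mark at (270,335). So the screw angle is small. Moving above the blue key now.

```bash
python3 -m inch '[{"dx":30,"dy":40,"wz":-4},{"dx":30,"dy":40,"wz":-4},{"dx":35,"dy":44,"wz":-4},{"dx":35,"dy":44,"fingers":100},{"dx":35,"dy":44},{"dx":35,"dy":44},{"dx":35,"dy":44},{"dx":35,"dy":44},{"dx":31,"dy":42},{}]' 30
python3 - <<'E'
from h import *
im,c=cam("wrist"); save(im,"w1.png"); print(sense()["tcp_pos"],sense()["tcp_rot"],sense()["opening"], proj(c,[527,-302,130]))
import pickle; pickle.dump((im,c),open("w1.pkl","wb"))
E
```

```text
[ 225.68630984 -688.35104389  247.38960177] [-3.10057365e+00 -4.95376074e-01  6.02961093e-04] 0.9944275813990159 [-382.96264799 -730.92153763]$[0]: bad value
```

View pics/w1.png

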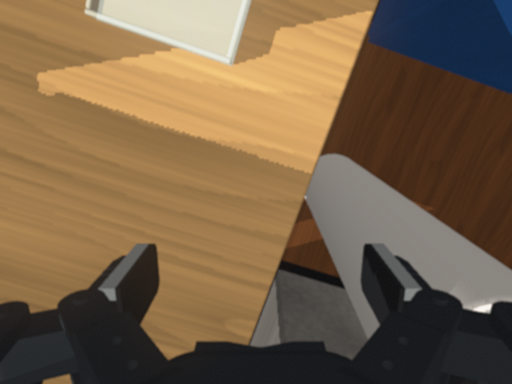

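The call was refused, so nothing moved. The wrist view shows only table edge and tray. I'll retry with all keys in each row.

```bash
python3 -m inch '[{"wx":0,"wy":0,"wz":-4,"dx":30,"dy":40,"dz":0,"fingers":0},{"wx":0,"wy":0,"wz":-4,"dx":30,"dy":40,"dz":0,"fingers":0},{"wx":0,"wy":0,"wz":-4,"dx":35,"dy":44,"dz":0,"fingers":100},{"wx":0,"wy":0,"wz":0,"dx":35,"dy":44,"dz":0,"fingers":100},{"wx":0,"wy":0,"wz":0,"dx":35,"dy":44,"dz":0,"fingers":100},{"wx":0,"wy":0,"wz":0,"dx":35,"dy":44,"dz":0,"fingers":100},{"wx":0,"wy":0,"wz":0,"dx":35,"dy":44,"dz":0,"fingers":100},{"wx":0,"wy":0,"wz":0,"dx":35,"dy":44,"dz":0,"fingers":100},{"wx":0,"wy":0,"wz":0,"dx":31,"dy":42,"dz":0,"fingers":100},{"wx":0,"wy":0,"wz":0,"dx":0,"dy":0,"dz":0,"fingers":100}]' 30
python3 - <<'E'
from h import *
im,c=cam("wrist"); save(im,"w2.png"); print(sense()["tcp_pos"],sense()["tcp_rot"],sense()["opening"], proj(c,[527,-302,130]))
import pickle; pickle.dump((im,c),open("w1.pkl","wb"))
E
```

```text
t: 1.4
tcp_pos: [530.7, -296.8, 248.0]
tcp_rot: [-3.133, -0.184, -0.003]
ft_force: [-0.0, -0.5, -0.4]
opening: 0.604
finger_force: 0.0
[ 528.41494508 -300.07835503  247.99610763] [-3.13544508e+00 -1.77447998e-01 -7.08588646e-05] 0.6101096313675624 [264.0185847  195.66842785]
```

View pics/w2.png

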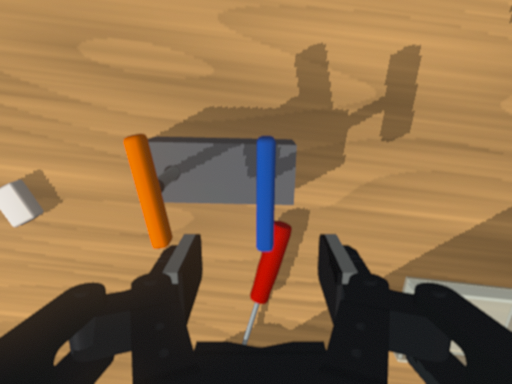

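Wrist view: blue handle runs (266,138)–(264,250), centre about (265,194), nearly parallel to the pads. The stand's visible right-hand corners are (295,140) and (295,204). Refining, and checking the lean.

Run:
```python
from h import *
import pickle
im,c=pickle.load(open("w1.pkl","rb"))
h=cv2.cvtColor(im,cv2.COLOR_RGB2HSV)
def bar(lo,hi,x0,x1):
    m=(h[:,:,0]>lo)&(h[:,:,0]<hi)&(h[:,:,1]>150)&(h[:,:,2]>60); m[:,:x0]=0;m[:,x1:]=0;m[:100]=0;m[270:]=0
    p=np.argwhere(m)[:,::-1].astype(np.float32); r=cv2.minAreaRect(p); print(r)
    vx,vy,x,y=cv2.fitLine(p,cv2.DIST_L2,0,.01,.01).ravel(); a=ray(c,x,y,128);b=ray(c,x+20*vx,y+20*vy,128)
    print("ctr",ray(c,*r[0],128),"yaw",np.degrees(np.arctan2(*(b-a)[1::-1]))%180)
    ys=p[:,1]
    for v in(ys.min(),ys.max()): print("end",v,ray(c,p[ys==v][:,0].mean(),v,130))
bar(105,130,240,300); bar(5,18,110,185)
for u,v in((295,141),(295,204),(160,139),(165,204)): print("stand",ray(c,u,v,50))
save(cv2.resize(im[125:265,110:310],(800,560),interpolation=2),"w2c.png")
print(np.degrees(Ro.from_rotvec(sense()["tcp_rot"]).as_euler("ZYX")))
```

```text
((265.5, 193.5), (113.0, 17.0), 90.0)
ctr [ 528.25226212 -302.99260716  128.        ] yaw 6.151597617318198
end 137.0 [ 570.48463638 -297.74908021  130.        ]
end 250.0 [ 482.87560711 -306.19796417  130.        ]
((148.08714294433594, 191.07676696777344), (118.2027359008789, 25.250940322875977), 75.0685806274414)
ctr [ 519.63417363 -214.93249404  128.        ] yaw 16.578087294647418
end 133.0 [ 562.61720376 -207.72249622  130.        ]
end 249.0 [ 473.72932494 -222.8329604   130.        ]
stand [ 561.4858802  -328.30950663   50.        ]
stand [ 499.28531352 -337.43787688   50.        ]
stand [ 548.16608538 -200.49707328   50.        ]
stand [ 483.81756543 -208.14929154   50.        ]
[ 6.47830324e+00 -6.24076974e-03 -1.79935487e+02]
```

View pics/w2c.png

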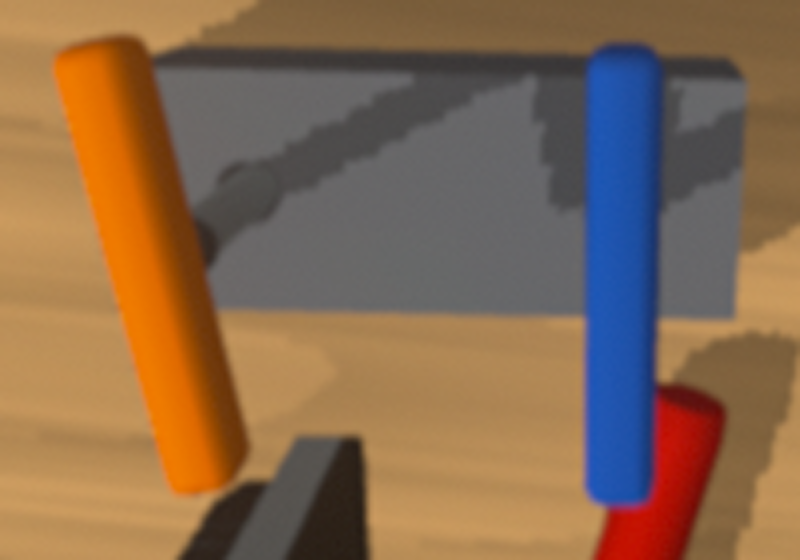

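Handle centre is about (528,-303), yaw 6.2°, with a lean under 2°. The commanded pose is already aligned, so I'm descending and gripping.

```bash
python3 -m inch '[{"wx":0,"wy":0,"wz":0,"dx":1,"dy":0,"dz":-30,"fingers":100},{"wx":0,"wy":0,"wz":0,"dx":0,"dy":0,"dz":-40,"fingers":100},{"wx":0,"wy":0,"wz":0,"dx":0,"dy":0,"dz":-35,"fingers":100},{"wx":0,"wy":0,"wz":0,"dx":0,"dy":0,"dz":-23,"fingers":100},{"wx":0,"wy":0,"wz":0,"dx":0,"dy":0,"dz":0,"fingers":100},{"wx":0,"wy":0,"wz":0,"dx":0,"dy":0,"dz":0,"fingers":100},{"wx":0,"wy":0,"wz":0,"dx":0,"dy":0,"dz":0,"fingers":255},{"wx":0,"wy":0,"wz":0,"dx":0,"dy":0,"dz":0,"fingers":255},{"wx":0,"wy":0,"wz":0,"dx":0,"dy":0,"dz":0,"fingers":255},{"wx":0,"wy":0,"wz":0,"dx":0,"dy":0,"dz":0,"fingers":255}]' 60
python3 - <<'E'
from h import *
s=sense();print(s)
E
```

```text
t: 2.7
tcp_pos: [528.5, -302.4, 121.3]
tcp_rot: [-3.137, -0.169, -0.002]
ft_force: [0.1, 1.2, 6.6]
opening: 0.15
finger_force: 58.8
{'t': 2.7, 'qpos': array([ 0.41362752,  0.61221912,  0.04537113,  1.96603521, -0.05018724,
        0.56352876, -0.96965011]), 'qd': array([ 8.17912277e-05,  9.83895814e-04, -1.56053019e-04, -1.00833818e-03,
        8.20733824e-04, -5.70470311e-04,  1.36944871e-03]), 'joint_efforts': array([ 8.64242949e-01, -4.57933581e+01,  2.23373003e+00, -1.25765365e+01,
        2.57552387e-01, -4.76364568e-01,  2.46154564e-02]), 'tcp_pos': array([ 528.51371656, -302.39135986,  121.33576263]), 'tcp_rot': array([-3.13679191e+00, -1.69496976e-01, -1.74175159e-03]), 'ft_force': array([0.09924239, 1.15527346, 6.55970066]), 'ft_torque': array([ 0.49553969,  0.13859828, -0.06179631]), 'finger_force': 58.76845047343522, 'opening': 0.14968172642322997}
```

Gripped (58.8 N, 12.7 mm opening). Lifting high enough to clear the orange key.

```bash
python3 -m inch '[{"wx":0,"wy":0,"wz":0,"dx":0,"dy":0,"dz":20,"fingers":255},{"wx":0,"wy":0,"wz":0,"dx":0,"dy":0,"dz":40,"fingers":255},{"wx":0,"wy":0,"wz":0,"dx":0,"dy":0,"dz":45,"fingers":255},{"wx":0,"wy":0,"wz":0,"dx":0,"dy":0,"dz":35,"fingers":255},{"wx":0,"wy":0,"wz":0,"dx":0,"dy":0,"dz":10,"fingers":255},{"wx":0,"wy":0,"wz":0,"dx":0,"dy":0,"dz":0,"fingers":255}]' 60
python3 - <<'E'
from h import *
s=sense();print(s["tcp_pos"],s["ft_force"],s["finger_force"],s["opening"])
E
python3 -m inch '[{"wx":0,"wy":0,"wz":1,"dx":-4,"dy":25,"dz":0,"fingers":255},{"wx":0,"wy":0,"wz":1,"dx":-4,"dy":45,"dz":0,"fingers":255},{"wx":0,"wy":0,"wz":1,"dx":-4,"dy":55,"dz":0,"fingers":255},{"wx":0,"wy":0,"wz":1,"dx":-4,"dy":55,"dz":0,"fingers":255},{"wx":0,"wy":0,"wz":1,"dx":-4,"dy":55,"dz":0,"fingers":255},{"wx":0,"wy":0,"wz":1,"dx":-4,"dy":55,"dz":0,"fingers":255},{"wx":0,"wy":0,"wz":1,"dx":-4,"dy":55,"dz":0,"fingers":255},{"wx":0,"wy":0,"wz":1,"dx":-4,"dy":50,"dz":0,"fingers":255},{"wx":0,"wy":0,"wz":1,"dx":-4,"dy":30,"dz":0,"fingers":255},{"wx":0,"wy":0,"wz":0,"dx":-1,"dy":21,"dz":0,"fingers":255}]'
python3 -m inch '[{"wx":0,"wy":0,"wz":0,"dx":0,"dy":0,"dz":-25,"fingers":255},{"wx":0,"wy":0,"wz":0,"dx":0,"dy":0,"dz":-10,"fingers":255},{"wx":0,"wy":0,"wz":0,"dx":0,"dy":0,"dz":0,"fingers":255},{"wx":0,"wy":0,"wz":0,"dx":0,"dy":0,"dz":0,"fingers":255}]'
python3 - <<'E'
from h import *
import pickle
s=sense();print(s["tcp_pos"],s["tcp_rot"],s["ft_force"],s["finger_force"])
d={n:cam(n) for n in("wrist","top","scene")}; pickle.dump(d,open("b.pkl","wb"))
save(d["wrist"][0],"w3.png")
for n in d: print(n,proj(d[n][1],[490.7,143,44]),proj(d[n][1],s["tcp_pos"]-[0,0,112]))
E
```

```text
t: 3.45
tcp_pos: [527.5, -302.8, 269.8]
tcp_rot: [-3.137, -0.169, 0.001]
ft_force: [0.7, 0.1, -2.3]
opening: 0.152
finger_force: 59.0
[ 527.46274258 -302.7652711   269.83054108] [ 0.67778772  0.10306288 -2.25458203] 59.00419225450605 0.1524194127790467
t: 4.7
tcp_pos: [487.9, 145.9, 268.5]
tcp_rot: [-3.113, -0.422, 0.007]
ft_force: [-0.2, 0.4, -3.1]
opening: 0.15
finger_force: 58.9
t: 5.2
tcp_pos: [490.9, 142.9, 235.5]
tcp_rot: [-3.114, -0.414, -0.0]
ft_force: [0.5, -0.8, -2.4]
opening: 0.153
finger_force: 58.9
[490.93616834 142.93435677 235.4738933 ] [-3.11422700e+00 -4.13516188e-01 -2.17060164e-04] [ 0.48680587 -0.78239879 -2.39727905] 58.892898727208376
wrist [257.70972535 169.63383566] [257.3328625  191.69233432]
top [177.47008714 205.54304095] [171.89913382 202.53467451]
scene [315.90807827 168.44847469] [319.14645003 153.69139492]
```

View pics/w3.png

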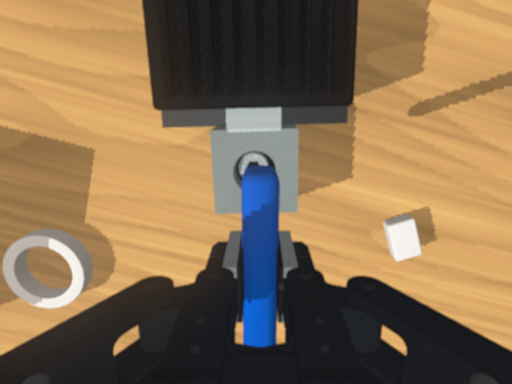

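Wrist view: block at cols 213–298, rows 129–212, square with the tool. The screw is half hidden at (255,160) behind the handle. I'll back off along −x and go lower to see the socket.

```bash
python3 -m inch '[{"wx":0,"wy":0,"wz":0,"dx":-25,"dy":-7,"dz":0,"fingers":255},{"wx":0,"wy":0,"wz":0,"dx":-28,"dy":-8,"dz":-15,"fingers":255},{"wx":0,"wy":0,"wz":0,"dx":0,"dy":0,"dz":-25,"fingers":255},{"wx":0,"wy":0,"wz":0,"dx":0,"dy":0,"dz":0,"fingers":255},{"wx":0,"wy":0,"wz":0,"dx":0,"dy":0,"dz":0,"fingers":255},{"wx":0,"wy":0,"wz":0,"dx":0,"dy":0,"dz":0,"fingers":255}]'
python3 - <<'E'
from h import *
import pickle
s=sense();print(s["tcp_pos"],s["tcp_rot"])
d={n:cam(n) for n in("wrist","top","scene")}; pickle.dump(d,open("c.pkl","wb"))
im,c=d["wrist"]; u,v=proj(c,[490.7,143,44]); print(u,v,c)
u0=int(max(u-65,0));v0=int(max(v-55,0)); print(u0,v0)
save(cv2.resize(im[v0:v0+100,u0:u0+130],None,fx=6,fy=6,interpolation=2),"w4.png")
E
```

```text
t: 6.1
tcp_pos: [439.1, 128.5, 196.2]
tcp_rot: [-3.114, -0.414, -0.004]
ft_force: [0.5, 0.2, -2.5]
opening: 0.154
finger_force: 58.8
[439.05540663 128.47270693 196.24883168] [-3.11363938 -0.41373054 -0.00363034]
256.9496970340278 114.14682795467583 {'f': np.float64(339.7528998612241), 'cx': 259.6282227746693, 'cy': 190.93181133532593, 'R': array([[ 2.61834454e-01, -9.65112788e-01,  1.57054689e-04],
       [-9.31110993e-01, -2.52566969e-01,  2.63139213e-01],
       [-2.53919353e-01, -6.90451476e-02, -9.64757861e-01]]), 't': array([  7.374931  , 419.88386345, 449.26876342])}
191 59
```

View pics/w4.png

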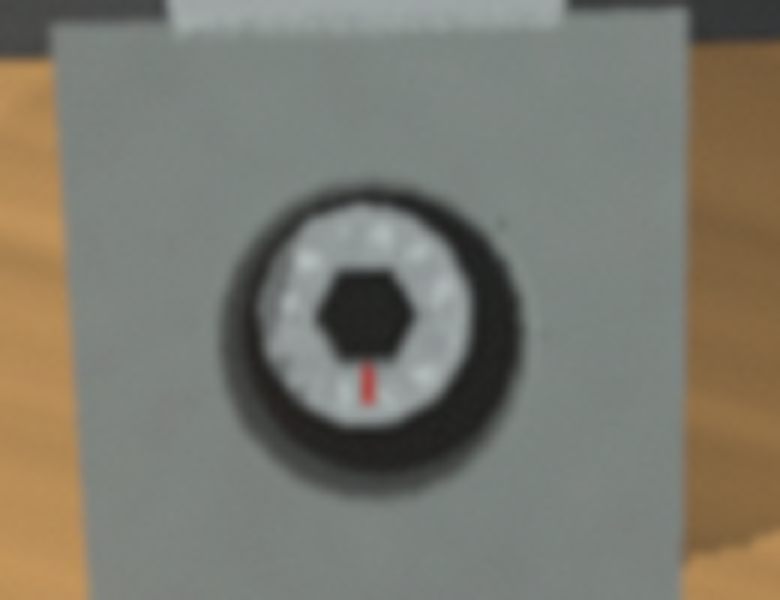

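The crop (6x, origin (191,59)) shows the hex socket clearly at crop (366,315), i.e. pixel (252.0,111.5). Its flats face along tool x and the red mark is straight below, so the hex already lines up with the tool yaw. The hole centre is at crop (372,338).

Run:
```python
from h import *
import pickle
im,c=pickle.load(open("c.pkl","rb"))["wrist"]
p=ray(c,191+365.5/6-.4,59+315/6-.4,44); print("hex",p)
m=ray(c,191+367/6-.4,59+383/6-.4,44); print("mark dir",np.degrees(np.arctan2(*(p-m)[1::-1])))
a=ray(c,191+62/6,59+150/6,50);b=ray(c,191+88/6,59+550/6,50);print("blk L",np.degrees(np.arctan2(*(a-b)[1::-1])))
a=ray(c,191+688/6,59+100/6,50);b=ray(c,191+682/6,59+550/6,50);print("blk R",np.degrees(np.arctan2(*(a-b)[1::-1])))
print("hole",ray(c,191+372/6-.4,59+338/6-.4,50), "tool yaw",np.degrees(Ro.from_rotvec(sense()["tcp_rot"]).as_euler("ZYX")))
# handle model fit in grasp view
im,c=pickle.load(open("w1.pkl","rb"))
yaw=np.radians(6.2);ex=np.array([np.cos(yaw),np.sin(yaw),0])
for x in(525,526,527,528,529):
    C=np.array([x,-303,120]); 
    print(x,[proj(c,C+ex*s*45+[0,0,z])[1].round(1) for s,z in((1,10),(1,-10),(-1,10),(-1,-10))])
```

```text
hex [491.85971224 147.81170329  44.        ]
mark dir 16.11637841626105
blk L 16.493212842090323
blk R 16.416540020416594
hole [489.49104634 146.1635941   50.        ] tool yaw [ 1.51467050e+01 -7.26430365e-02 -1.79990974e+02]
525 [np.float64(138.1), np.float64(135.2), np.float64(253.3), np.float64(242.8)]
526 [np.float64(136.7), np.float64(133.9), np.float64(252.1), np.float64(241.7)]
527 [np.float64(135.3), np.float64(132.6), np.float64(250.9), np.float64(240.6)]
528 [np.float64(133.9), np.float64(131.3), np.float64(249.8), np.float64(239.5)]
529 [np.float64(132.5), np.float64(130.0), np.float64(248.6), np.float64(238.4)]
```

Run:
```python
from h import *
import pickle
a=pickle.load(open("a.pkl","rb"));b=pickle.load(open("b.pkl","rb"));cc=pickle.load(open("c.pkl","rb"))
for n,(im,c) in(("top a",a["top"]),("scene a",a["scene"]),("wrist c",cc["wrist"]),("wrist b",b["wrist"])):
    u,v=proj(c,[484,144,44]); u,v=int(u),int(v); r=14
    w=im[v-r:v+r,u-r:u+r].astype(float); red=np.clip(w[:,:,0]-w[:,:,1:].max(2)-25,0,None)
    if red.sum()<20: print(n,"none");continue
    yy,xx=np.mgrid[v-r:v+r,u-r:u+r]; p=((red*xx).sum()/red.sum(),(red*yy).sum()/red.sum())
    print(n,p,red.sum(),ray(c,*p,44))
for n,(im,c) in(("wrist c",cc["wrist"]),("wrist b",b["wrist"]),("top a",a["top"])):
    u,v=map(int,proj(c,[490.7,145,50])); r=75 if n!="top a" else 22
    v0=max(v-r,0); w=im[v0:v+r,u-r:u+r].astype(int)
    m=((w.max(2)-w.min(2)<22)&(w.max(2)>95)&(w.max(2)<165)).astype(np.uint8)
    k,l,st,_=cv2.connectedComponentsWithStats(m); i=1+st[1:,4].argmax(); p=np.argwhere(l==i)[:,::-1].astype(np.float32)+[u-r,v0]
    rc=cv2.minAreaRect(p.astype(np.float32)); print(n,rc,ray(c,*rc[0],50))
```

```text
top a (np.float64(173.27291037260827), np.float64(215.27190332326285)) 993.0 [460.57948472 154.76904467  44.        ]
scene a (np.float64(313.1271577508118), np.float64(156.58793368654932)) 5851.0 [437.50087837 155.33020128  44.        ]
wrist c (np.float64(251.80523731587562), np.float64(122.54009819967267)) 611.0 [483.22953838 145.28765195  44.        ]
wrist b none
wrist c ((252.0, 103.5), (131.0, 106.0), 90.0) [497.76896578 148.84410281  50.        ]
wrist b ((254.0, 160.5), (107.0, 86.0), 90.0) [499.37459364 148.87807472  50.        ]
top a ((175.7153778076172, 202.62307739257812), (31.398672103881836, 25.960914611816406), 74.74488067626953) [499.0456621  147.49020653  50.        ]
```

Block estimates agree within about 1.4 mm. Taking the hex at (491.9,147.8) with yaw about 16°, I'll move above it and stop with the tip about 6 mm over the screw head.

```bash
python3 -m inch '[{"wx":0,"wy":0,"wz":1,"dx":20,"dy":7.5,"dz":0,"fingers":255},{"wx":0,"wy":0,"wz":0,"dx":23,"dy":8,"dz":0,"fingers":255},{"wx":0,"wy":0,"wz":0,"dx":10.5,"dy":4,"dz":0,"fingers":255},{"wx":0,"wy":0,"wz":0,"dx":0,"dy":0,"dz":-20,"fingers":255},{"wx":0,"wy":0,"wz":0,"dx":0,"dy":0,"dz":-14,"fingers":255},{"wx":0,"wy":0,"wz":0,"dx":0,"dy":0,"dz":0,"fingers":255},{"wx":0,"wy":0,"wz":0,"dx":0,"dy":0,"dz":0,"fingers":255},{"wx":0,"wy":0,"wz":0,"dx":0,"dy":0,"dz":0,"fingers":255}]'
python3 - <<'E'
from h import *
import pickle
s=sense();print(s["tcp_pos"],np.degrees(Ro.from_rotvec(s["tcp_rot"]).as_euler("ZYX")),s["ft_force"])
d={n:cam(n) for n in("wrist","top","scene")}; pickle.dump(d,open("d.pkl","wb"))
E
```

```text
t: 7.25
tcp_pos: [491.7, 147.7, 161.9]
tcp_rot: [-3.11, -0.441, -0.002]
ft_force: [0.1, 0.7, -1.4]
opening: 0.153
finger_force: 58.9
[491.68446218 147.69249369 161.87875355] [ 1.61493834e+01 -6.45336576e-02 -1.79995973e+02] [ 0.11919986  0.74574162 -1.44798046]
```

```bash
python3 -m inch '[{"wx":0,"wy":0,"wz":0,"dx":1,"dy":0.3,"dz":-2,"fingers":255},{"wx":0,"wy":0,"wz":0,"dx":0,"dy":0,"dz":-2,"fingers":255},{"wx":0,"wy":0,"wz":0,"dx":0,"dy":0,"dz":-1,"fingers":255},{"wx":0,"wy":0,"wz":0,"dx":0,"dy":0,"dz":-1,"fingers":255},{"wx":0,"wy":0,"wz":0,"dx":0,"dy":0,"dz":0,"fingers":255}]'; python3 -m inch '[{"wx":0,"wy":0,"wz":0,"dx":0,"dy":0,"dz":-0.7,"fingers":255},{"wx":0,"wy":0,"wz":0,"dx":0,"dy":0,"dz":-0.3,"fingers":255}]'
```

```text
t: 8.02
tcp_pos: [492.4, 147.9, 155.2]
tcp_rot: [3.11, 0.441, -0.0]
ft_force: [-0.7, 0.8, -2.3]
opening: 0.151
finger_force: 58.9
t: 8.28
tcp_pos: [492.5, 147.9, 154.3]
tcp_rot: [-3.11, -0.441, -0.0]
ft_force: [-0.7, -0.7, -1.7]
opening: 0.157
finger_force: 58.9
```

```bash
python3 -m inch '[{"wx":0,"wy":0,"wz":0,"dx":0,"dy":0,"dz":-0.6,"fingers":255},{"wx":0,"wy":0,"wz":0,"dx":0,"dy":0,"dz":-0.4,"fingers":255}]'; python3 -m inch '[{"wx":0,"wy":0,"wz":0,"dx":0,"dy":0,"dz":0,"fingers":255}]'
```

```text
t: 8.52
tcp_pos: [492.7, 148.0, 153.4]
tcp_rot: [-3.11, -0.441, -0.001]
ft_force: [-0.3, -0.8, -2.1]
opening: 0.15
finger_force: 59.0
t: 8.65
tcp_pos: [492.7, 148.0, 153.4]
tcp_rot: [-3.11, -0.441, -0.001]
ft_force: [0.0, 0.0, -1.7]
opening: 0.147
finger_force: 59.0
```

```bash
for i in 1; do python3 -m inch '[{"wx":0,"wy":0,"wz":0,"dx":0,"dy":0,"dz":-0.7,"fingers":255},{"wx":0,"wy":0,"wz":0,"dx":0,"dy":0,"dz":-0.6,"fingers":255}]'; done; python3 -m inch '[{"wx":0,"wy":0,"wz":0,"dx":0,"dy":0,"dz":-0.7,"fingers":255},{"wx":0,"wy":0,"wz":0,"dx":0,"dy":0,"dz":0,"fingers":255}]'
```

```text
t: 8.9
tcp_pos: [492.9, 148.1, 152.3]
tcp_rot: [-3.11, -0.441, -0.002]
ft_force: [0.4, -0.0, 1.9]
opening: 0.149
finger_force: 59.6
t: 9.15
tcp_pos: [493.0, 148.1, 152.0]
tcp_rot: [-3.11, -0.441, -0.002]
ft_force: [1.0, -0.3, 5.6]
opening: 0.15
finger_force: 60.1
```

```bash
python3 -c "
from h import *
s=sense();print(s['tcp_pos'],s['ft_force'],s['ft_torque'])"
python3 -m inch '[{"wx":0,"wy":0,"wz":0,"dx":-0.5,"dy":0,"dz":0,"fingers":255},{"wx":0,"wy":0,"wz":0,"dx":0,"dy":0,"dz":0,"fingers":255}]'; python3 -m inch '[{"wx":0,"wy":0,"wz":0,"dx":-0.5,"dy":0,"dz":0,"fingers":255},{"wx":0,"wy":0,"wz":0,"dx":0,"dy":0,"dz":0,"fingers":255}]'
python3 -c "
from h import *
s=sense();print(s['tcp_pos'],s['ft_force'],s['ft_torque'])"
```

```text
[493.0468427  148.13793337 152.00222512] [ 1.04130812 -0.34224914  5.5754374 ] [-0.01731327 -0.09423568 -0.00508535]
t: 9.4
tcp_pos: [492.8, 148.1, 152.0]
tcp_rot: [-3.11, -0.441, -0.003]
ft_force: [0.6, 0.0, 5.3]
opening: 0.15
finger_force: 60.0
t: 9.65
tcp_pos: [492.5, 148.1, 152.0]
tcp_rot: [-3.11, -0.441, -0.004]
ft_force: [1.4, -0.1, 5.4]
opening: 0.155
finger_force: 60.0
[492.51762848 148.11849896 151.98911196] [ 1.39085139 -0.12872549  5.38494708] [-0.0665465  -0.28175138 -0.05454264]
```

```bash
python3 -m inch '[{"wx":0,"wy":0,"wz":3,"dx":0,"dy":0,"dz":0,"fingers":255},{"wx":0,"wy":0,"wz":0,"dx":0,"dy":0,"dz":0,"fingers":255}]'; python3 -m inch '[{"wx":0,"wy":0,"wz":-3,"dx":0,"dy":0,"dz":0,"fingers":255},{"wx":0,"wy":0,"wz":-3,"dx":0,"dy":0,"dz":0,"fingers":255},{"wx":0,"wy":0,"wz":0,"dx":0,"dy":0,"dz":0,"fingers":255}]';python3 -c "
from h import *
s=sense();print(s['tcp_pos'],s['ft_force'],s['ft_torque'])"; python3 -m inch '[{"wx":0,"wy":0,"wz":3,"dx":-1,"dy":0,"dz":0,"fingers":255},{"wx":0,"wy":0,"wz":0,"dx":0,"dy":0,"dz":0,"fingers":255}]';python3 -c "
from h import *
s=sense();print(s['tcp_pos'],s['ft_force'],s['ft_torque'])"
```

```text
t: 9.9
tcp_pos: [492.5, 148.3, 152.0]
tcp_rot: [-3.097, -0.522, -0.004]
ft_force: [1.7, 0.0, 4.6]
opening: 0.149
finger_force: 59.9
t: 10.28
tcp_pos: [492.6, 148.0, 152.0]
tcp_rot: [-3.121, -0.359, -0.004]
ft_force: [1.3, 0.0, 4.8]
opening: 0.15
finger_force: 60.0
[492.59030209 148.04931199 151.97757748] [1.28526208 0.02221038 4.81473143] [-0.12411662 -0.40322736  0.03357546]
t: 10.52
tcp_pos: [491.9, 148.2, 152.0]
tcp_rot: [-3.11, -0.44, -0.005]
ft_force: [2.6, -1.9, 6.3]
opening: 0.154
finger_force: 59.9
[491.94613657 148.16604205 151.99512114] [ 2.57944228 -1.86208773  6.31957793] [-0.09460337 -0.64615023  0.01122454]
```

```bash
for k in 1; do python3 -m inch '[{"wx":0,"wy":0,"wz":0,"dx":1,"dy":0,"dz":0,"fingers":255},{"wx":0,"wy":0,"wz":0,"dx":0,"dy":0,"dz":0,"fingers":255}]' | egrep "pos|force:"; python3 -m inch '[{"wx":0,"wy":0,"wz":0,"dx":0.6,"dy":0,"dz":0,"fingers":255},{"wx":0,"wy":0,"wz":0,"dx":0,"dy":0,"dz":0,"fingers":255}]'| egrep "pos|force:";python3 -m inch '[{"wx":0,"wy":0,"wz":0,"dx":0.6,"dy":0,"dz":0,"fingers":255},{"wx":0,"wy":0,"wz":0,"dx":0,"dy":0,"dz":0,"fingers":255}]'| egrep "pos|force:"; python3 -m inch '[{"wx":0,"wy":0,"wz":0,"dx":0.6,"dy":0,"dz":0,"fingers":255},{"wx":0,"wy":0,"wz":0,"dx":0,"dy":0,"dz":0,"fingers":255}]'| egrep "pos|force:"; done; python3 -c "
from h import *
s=sense();print(s['tcp_pos'],s['ft_force'],s['ft_torque'])"
```

```text
tcp_pos: [492.4, 148.2, 151.9]
ft_force: [1.7, -0.4, 5.9]
finger_force: 60.1
tcp_pos: [492.7, 148.2, 151.9]
ft_force: [1.0, -0.5, 6.1]
finger_force: 60.2
tcp_pos: [492.9, 148.2, 151.8]
ft_force: [0.9, -1.1, 7.6]
finger_force: 60.2
tcp_pos: [493.1, 148.2, 151.8]
ft_force: [0.7, -0.3, 6.9]
finger_force: 60.3
[493.1394443  148.15220698 151.76115275] [ 0.7110347  -0.33748212  6.90418846] [ 0.05181799 -0.08487986 -0.01053585]
```

```bash
python3 -m inch '[{"wx":0,"wy":0,"wz":0,"dx":0.8,"dy":0,"dz":0,"fingers":255},{"wx":0,"wy":0,"wz":0,"dx":0,"dy":0,"dz":0,"fingers":255}]' | egrep "pos|ft"; python3 -m inch '[{"wx":0,"wy":0,"wz":0,"dx":0.8,"dy":0,"dz":0,"fingers":255},{"wx":0,"wy":0,"wz":0,"dx":0,"dy":0,"dz":0,"fingers":255}]'| egrep "pos|ft";python3 -m inch '[{"wx":0,"wy":0,"wz":0,"dx":0,"dy":0,"dz":0,"fingers":255},{"wx":0,"wy":0,"wz":0,"dx":0,"dy":0,"dz":0,"fingers":255}]'| egrep "pos|ft"; python3 -c "
from h import *
s=sense();print(s['tcp_pos'],s['ft_force'],s['ft_torque'])"
```

```text
tcp_pos: [493.5, 148.1, 151.7]
ft_force: [0.0, -0.1, 7.7]
tcp_pos: [493.9, 148.1, 151.7]
ft_force: [-0.6, 0.4, 9.2]
tcp_pos: [493.9, 148.1, 151.7]
ft_force: [-0.9, 0.4, 8.6]
[493.85849881 148.1212224  151.66364123] [-0.8757419   0.38075941  8.6355775 ] [0.07122767 0.30141442 0.02730502]
```

```bash
python3 -m inch '[{"wx":0,"wy":0,"wz":0,"dx":-0.7,"dy":0,"dz":0,"fingers":255},{"wx":0,"wy":0,"wz":0,"dx":0,"dy":0,"dz":0,"fingers":255}]' | egrep "pos|ft"; python3 -m inch '[{"wx":0,"wy":0,"wz":4,"dx":0,"dy":0,"dz":0,"fingers":255},{"wx":0,"wy":0,"wz":1,"dx":0,"dy":0,"dz":0,"fingers":255},{"wx":0,"wy":0,"wz":0,"dx":0,"dy":0,"dz":0,"fingers":255}]'| egrep "pos|ft";python3 -c "
from h import *
s=sense();print(s['tcp_pos'],s['ft_force'],s['ft_torque'])";python3 -m inch '[{"wx":0,"wy":0,"wz":-5,"dx":0,"dy":0,"dz":0,"fingers":255},{"wx":0,"wy":0,"wz":-5,"dx":0,"dy":0,"dz":0,"fingers":255},{"wx":0,"wy":0,"wz":0,"dx":0,"dy":0,"dz":0,"fingers":255}]'| egrep "pos|ft"; python3 -c "
from h import *
s=sense();print(s['tcp_pos'],s['ft_force'],s['ft_torque'])"
python3 -m inch '[{"wx":0,"wy":0,"wz":5,"dx":0,"dy":0,"dz":0,"fingers":255},{"wx":0,"wy":0,"wz":0,"dx":0,"dy":0,"dz":0,"fingers":255}]' | egrep "pos|ft"
```

```text
tcp_pos: [493.6, 148.1, 151.7]
ft_force: [-0.6, 0.5, 7.6]
tcp_pos: [493.5, 148.5, 151.7]
ft_force: [-0.9, 0.5, 6.7]
[493.51583801 148.45724049 151.66113684] [-0.94401995  0.53724655  6.70007222] [0.16542004 0.17674311 0.02036966]
tcp_pos: [493.7, 148.1, 151.6]
ft_force: [-0.0, 0.5, 5.6]
[493.66838509 148.07056104 151.56931233] [-0.01167069  0.49594504  5.56557034] [-0.05449881 -0.08811708  0.03070382]
tcp_pos: [493.7, 148.3, 150.9]
ft_force: [1.1, 0.8, -2.1]
```

It dropped in: contact force is gone and z is lower. Continuing down gently.

```bash
python3 -m inch '[{"wx":0,"wy":0,"wz":0,"dx":0,"dy":0,"dz":-0.7,"fingers":255},{"wx":0,"wy":0,"wz":0,"dx":0,"dy":0,"dz":-0.5,"fingers":255}]' | egrep "pos|ft"; python3 -c "
from h import *
s=sense();print(s['tcp_pos'],s['ft_force'],s['ft_torque'])"
```

```text
tcp_pos: [493.9, 148.2, 149.9]
ft_force: [0.5, 2.0, -0.7]
[493.90135827 148.22794914 149.87040874] [ 0.49840337  1.99024533 -0.6628512 ] [ 0.59389082 -0.33848991  0.01032053]
```

```bash
python3 -m inch '[{"wx":0,"wy":0,"wz":0,"dx":0,"dy":0.5,"dz":-0.8,"fingers":255},{"wx":0,"wy":0,"wz":0,"dx":0,"dy":0,"dz":-0.7,"fingers":255}]' | egrep "pos|ft"; python3 -m inch '[{"wx":0,"wy":0,"wz":0,"dx":0,"dy":0,"dz":-0.8,"fingers":255},{"wx":0,"wy":0,"wz":0,"dx":0,"dy":0,"dz":-0.7,"fingers":255}]' | egrep "pos|ft"; python3 -c "
from h import *
s=sense();print(s['tcp_pos'],s['ft_force'],s['ft_torque'])"
```

```text
tcp_pos: [493.9, 148.4, 148.5]
ft_force: [0.7, -0.0, -1.4]
tcp_pos: [494.0, 148.4, 147.0]
ft_force: [0.6, 2.1, -0.7]
[494.00511163 148.41126017 147.0452072 ] [ 0.56993313  2.12293364 -0.74079017] [ 0.58015798 -0.31112885  0.01717985]
```

```bash
python3 -m inch '[{"wx":0,"wy":0,"wz":0,"dx":0.2,"dy":0.3,"dz":-0.8,"fingers":255},{"wx":0,"wy":0,"wz":0,"dx":0,"dy":0,"dz":-0.8,"fingers":255},{"wx":0,"wy":0,"wz":0,"dx":0,"dy":0,"dz":-0.8,"fingers":255}]' | egrep "pos|ft"; python3 -m inch '[{"wx":0,"wy":0,"wz":0,"dx":0,"dy":0,"dz":-0.8,"fingers":255},{"wx":0,"wy":0,"wz":0,"dx":0,"dy":0,"dz":-0.8,"fingers":255}]' | egrep "pos|ft"; python3 -c "
from h import *
s=sense();print(s['tcp_pos'],s['ft_force'],s['ft_torque'])"
```

```text
tcp_pos: [494.1, 148.6, 144.6]
ft_force: [0.9, 0.3, -0.8]
tcp_pos: [494.2, 148.6, 143.0]
ft_force: [0.4, 1.2, -2.0]
[494.17633166 148.61234169 143.02155602] [ 0.37394989  1.23673969 -1.96854734] [ 3.88193546e-01 -2.46961611e-01  3.05874810e-04]
```

```bash
python3 -m inch '[{"wx":0,"wy":0,"wz":0,"dx":0,"dy":0.2,"dz":-0.8,"fingers":255},{"wx":0,"wy":0,"wz":0,"dx":0,"dy":0,"dz":-0.8,"fingers":255}]' | egrep "pos|ft"; python3 -m inch '[{"wx":0,"wy":0,"wz":0,"dx":0,"dy":0,"dz":-0.5,"fingers":255},{"wx":0,"wy":0,"wz":0,"dx":0,"dy":0,"dz":-0.5,"fingers":255},{"wx":0,"wy":0,"wz":0,"dx":0,"dy":0,"dz":0,"fingers":255}]' | egrep "pos|ft"
```

```text
tcp_pos: [494.2, 148.7, 141.4]
ft_force: [0.6, 1.1, -1.7]
tcp_pos: [494.2, 148.8, 140.4]
ft_force: [1.0, 0.5, -1.6]
```

```bash
python3 -m inch '[{"wx":0,"wy":0,"wz":0,"dx":0,"dy":0,"dz":-0.5,"fingers":255},{"wx":0,"wy":0,"wz":0,"dx":0,"dy":0,"dz":0,"fingers":255}]' | egrep "pos|ft"; python3 -m inch '[{"wx":0,"wy":0,"wz":0,"dx":0,"dy":0,"dz":-0.5,"fingers":255},{"wx":0,"wy":0,"wz":0,"dx":0,"dy":0,"dz":0,"fingers":255}]' | egrep "pos|ft"
```

```text
tcp_pos: [494.2, 148.8, 140.0]
ft_force: [0.9, 0.6, -1.7]
tcp_pos: [494.3, 148.9, 139.5]
ft_force: [0.0, 1.7, -0.4]
```

```bash
python3 -m inch '[{"wx":0,"wy":0,"wz":0,"dx":0,"dy":0,"dz":-0.4,"fingers":255},{"wx":0,"wy":0,"wz":0,"dx":0,"dy":0,"dz":0,"fingers":255}]' | egrep "pos|ft"; python3 -m inch '[{"wx":0,"wy":0,"wz":0,"dx":0,"dy":0,"dz":-0.3,"fingers":255},{"wx":0,"wy":0,"wz":0,"dx":0,"dy":0,"dz":0,"fingers":255}]' | egrep "pos|ft"
```

```text
tcp_pos: [494.4, 148.9, 139.4]
ft_force: [1.1, 0.3, 3.0]
tcp_pos: [494.5, 148.9, 139.3]
ft_force: [-0.1, 0.1, 5.6]
```

On the floor at 139.3, as predicted, with light contact. Holding, then turning clockwise in steps while watching torque.

```bash
python3 -m inch '[{"wx":0,"wy":0,"wz":0,"dx":0,"dy":0,"dz":0,"fingers":255},{"wx":0,"wy":0,"wz":0,"dx":0,"dy":0,"dz":0,"fingers":255},{"wx":0,"wy":0,"wz":0,"dx":0,"dy":0,"dz":0,"fingers":255}]' | egrep "pos|ft"; python3 -m inch '[{"wx":0,"wy":0,"wz":-4,"dx":0,"dy":0,"dz":0,"fingers":255},{"wx":0,"wy":0,"wz":-4,"dx":0,"dy":0,"dz":0,"fingers":255},{"wx":0,"wy":0,"wz":-4,"dx":0,"dy":0,"dz":0,"fingers":255},{"wx":0,"wy":0,"wz":0,"dx":0,"dy":0,"dz":0,"fingers":255}]' 80| egrep "pos|ft"
cat > st.py <<'E'
from h import *
s=sense();print(s['t'],s['tcp_pos'].round(2),s['ft_force'].round(1),s['ft_torque'].round(3),"yaw",np.degrees(Ro.from_rotvec(s["tcp_rot"]).as_euler("ZYX")).round(2),"q7",s['qpos'][-1].round(2),s['finger_force'].round(0),s['opening'].round(3))
E
python3 st.py
```

```text
tcp_pos: [494.5, 149.0, 139.3]
ft_force: [-0.2, 0.5, 5.9]
tcp_pos: [494.5, 148.9, 139.3]
ft_force: [0.9, 0.7, 5.5]Traceback (most recent call last):
  File "st.py", line 2, in <module>
    s=sense();print(s['t'],s['tcp_pos'].round(2),s['ft_force'].round(1),s['ft_torque'].round(3),"yaw",np.degrees(Ro.from_rotvec(s["tcp_rot"]).as_euler("ZYX")).round(2),"q7",s['qpos'][-1].round(2),s['finger_force'].round(0),s['opening'].round(3))
                                                                                                                                                                                                    ^^^^^^^^^^^^^^^^^^^^^^^
AttributeError: 'float' object has no attribute 'round'
```

```bash
sed -i "s/s\['finger_force'\].round(0),s\['opening'\].round(3)/s['finger_force'],s['opening']/" st.py; python3 st.py; python3 -m inch '[{"wx":0,"wy":0,"wz":-5,"dx":0,"dy":0,"dz":0,"fingers":255},{"wx":0,"wy":0,"wz":-5,"dx":0,"dy":0,"dz":0,"fingers":255},{"wx":0,"wy":0,"wz":-5,"dx":0,"dy":0,"dz":0,"fingers":255},{"wx":0,"wy":0,"wz":0,"dx":0,"dy":0,"dz":0,"fingers":255}]' >/dev/null; python3 st.py
```

```text
17.4 [494.54 148.86 139.33] [0.9 0.7 5.5] [-0.015  0.085  0.15 ] yaw [ 4.2000e+00 -3.0000e-02  1.7998e+02] q7 -1.91 80.60185109032318 0.14804300183767002
17.9 [494.36 148.5  139.34] [-0.3 -0.7  5.6] [-0.079  0.136  0.225] yaw [-1.0810e+01 -2.0000e-02  1.7996e+02] q7 -2.09 80.66609208821319 0.14647837162191682
```

```bash
python3 -m inch '[{"wx":0,"wy":0,"wz":-5,"dx":0,"dy":0,"dz":0,"fingers":255},{"wx":0,"wy":0,"wz":-5,"dx":0,"dy":0,"dz":0,"fingers":255},{"wx":0,"wy":0,"wz":-5,"dx":0,"dy":0,"dz":0,"fingers":255},{"wx":0,"wy":0,"wz":0,"dx":0,"dy":0,"dz":0,"fingers":255}]' >/dev/null; python3 st.py;  python3 -c "
from h import *
print(sense()['qpos'])"
```

```text
18.4 [494.04 148.2  139.32] [-1.2 -0.3  6.8] [-0.218  0.282  0.194] yaw [-25.82   0.   179.92] q7 -2.28 80.799931717047 0.1456312421791274
[-0.47000261  0.50209296  0.12056141  2.16367759 -0.12306234  0.48301359
 -2.27644932]
```

```bash
python3 -m inch '[{"wx":0,"wy":0,"wz":-5,"dx":0,"dy":0,"dz":0,"fingers":255},{"wx":0,"wy":0,"wz":-5,"dx":0,"dy":0,"dz":0,"fingers":255},{"wx":0,"wy":0,"wz":-5,"dx":0,"dy":0,"dz":0,"fingers":255},{"wx":0,"wy":0,"wz":-3,"dx":0,"dy":0,"dz":0,"fingers":255},{"wx":0,"wy":0,"wz":0,"dx":0,"dy":0,"dz":0,"fingers":255}]' >/dev/null; python3 st.py; python3 -m inch '[{"wx":0,"wy":0,"wz":-2,"dx":0,"dy":0,"dz":0,"fingers":255},{"wx":0,"wy":0,"wz":0,"dx":0,"dy":0,"dz":0,"fingers":255}]' >/dev/null; python3 st.py
```

```text
19.025 [493.63 147.91 139.31] [-0.5 -1.6  7.5] [-0.389  0.406  0.217] yaw [-4.3810e+01  1.0000e-02  1.7988e+02] q7 -2.5 80.91111641362659 0.1512167528604237
19.275 [493.58 147.87 139.31] [-0.7 -1.1  8.1] [-0.398  0.482  0.224] yaw [-4.5810e+01  2.0000e-02  1.7988e+02] q7 -2.52 80.89930167385319 0.14693657875708804
```

```bash
python3 -m inch '[{"wx":0,"wy":0,"wz":-2,"dx":0,"dy":0,"dz":0,"fingers":255},{"wx":0,"wy":0,"wz":0,"dx":0,"dy":0,"dz":0,"fingers":255}]' >/dev/null; python3 st.py; python3 -m inch '[{"wx":0,"wy":0,"wz":-2,"dx":0,"dy":0,"dz":0,"fingers":255},{"wx":0,"wy":0,"wz":0,"dx":0,"dy":0,"dz":0,"fingers":255}]' >/dev/null; python3 st.py
```

```text
19.525 [493.52 147.85 139.3 ] [-2.3 -0.8  9.1] [-0.388  0.401  0.227] yaw [-4.7810e+01  2.0000e-02  1.7987e+02] q7 -2.55 80.91486586352403 0.15005794410977571
19.775 [493.49 147.84 139.31] [-0.8 -1.3  9.1] [-0.36   0.426  0.192] yaw [-4.9810e+01  2.0000e-02  1.7987e+02] q7 -2.57 80.93090188711358 0.1462868758023337
```

```bash
python3 -m inch '[{"wx":0,"wy":0,"wz":-2,"dx":0,"dy":0,"dz":0,"fingers":255},{"wx":0,"wy":0,"wz":0,"dx":0,"dy":0,"dz":0,"fingers":255}]' >/dev/null; python3 st.py
```

```text
20.025 [493.44 147.83 139.32] [-2.1 -2.1  8.4] [-0.394  0.508  0.179] yaw [-5.1810e+01  2.0000e-02  1.7986e+02] q7 -2.59 80.94814579566446 0.14721509979576633
```

```bash
python3 -m inch '[{"wx":0,"wy":0,"wz":-2,"dx":0,"dy":0,"dz":0,"fingers":255},{"wx":0,"wy":0,"wz":0,"dx":0,"dy":0,"dz":0,"fingers":255}]' >/dev/null; python3 st.py; python3 -m inch '[{"wx":0,"wy":0,"wz":-2,"dx":0,"dy":0,"dz":0,"fingers":255},{"wx":0,"wy":0,"wz":0,"dx":0,"dy":0,"dz":0,"fingers":255}]' >/dev/null; python3 st.py
```

```text
20.275 [493.36 147.8  139.32] [-1.8 -1.6  8.4] [-0.388  0.533  0.125] yaw [-5.3810e+01  2.0000e-02  1.7986e+02] q7 -2.62 80.96318165269622 0.14613374049617434
20.525 [493.32 147.8  139.29] [-1.2 -1.4  9.4] [-0.427  0.615  0.239] yaw [-5.5810e+01  2.0000e-02  1.7985e+02] q7 -2.64 80.98017214013453 0.1467267641196461
```

```bash
python3 -m inch '[{"wx":0,"wy":0,"wz":-2,"dx":0,"dy":0,"dz":0,"fingers":255},{"wx":0,"wy":0,"wz":0,"dx":0,"dy":0,"dz":0,"fingers":255}]' >/dev/null; python3 st.py
```

```text
20.775 [493.27 147.82 139.31] [-1.6 -1.   9.4] [-0.418  0.521  0.277] yaw [-5.7790e+01  2.0000e-02  1.7984e+02] q7 -2.67 81.00290756114958 0.1480556186945534
```

```bash
python3 -m inch '[{"wx":0,"wy":0,"wz":-2,"dx":0,"dy":0,"dz":0,"fingers":255},{"wx":0,"wy":0,"wz":0,"dx":0,"dy":0,"dz":0,"fingers":255}]' >/dev/null; python3 st.py
```

```text
21.025 [493.19 147.8  139.29] [-0.7 -1.6 10.1] [-0.402  0.584  0.327] yaw [-5.9760e+01  1.0000e-02  1.7983e+02] q7 -2.69 81.02838635444641 0.15077734972643275
```

```bash
python3 -m inch '[{"wx":0,"wy":0,"wz":-2,"dx":0,"dy":0,"dz":0,"fingers":255},{"wx":0,"wy":0,"wz":0,"dx":0,"dy":0,"dz":0,"fingers":255}]' >/dev/null; python3 st.py
```

```text
21.275 [493.15 147.84 139.3 ] [-2.8 -1.8  9.2] [-0.432  0.59   0.433] yaw [-6.1730e+01  1.0000e-02  1.7983e+02] q7 -2.72 81.05901002883911 0.15179065874046505
```

```bash
python3 -m inch '[{"wx":0,"wy":0,"wz":-2,"dx":0,"dy":0,"dz":0,"fingers":255},{"wx":0,"wy":0,"wz":0,"dx":0,"dy":0,"dz":0,"fingers":255}]' >/dev/null; python3 st.py
```

```text
21.525 [493.1  147.84 139.3 ] [-1.2 -1.   9.5] [-0.431  0.556  0.483] yaw [-63.7   -0.   179.82] q7 -2.74 81.09924674034119 0.14578545553310737
```

```bash
python3 -m inch '[{"wx":0,"wy":0,"wz":-2,"dx":0,"dy":0,"dz":0,"fingers":255},{"wx":0,"wy":0,"wz":0,"dx":0,"dy":0,"dz":0,"fingers":255}]' >/dev/null; python3 st.py
```

```text
21.775 [493.05 147.88 139.28] [-2.1 -2.3  9.3] [-0.467  0.656  0.539] yaw [-6.5670e+01 -1.0000e-02  1.7981e+02] q7 -2.76 81.14535212516785 0.14630968377350254
```

Torque has climbed steadily to 0.54 N m, so the screw is tight and well below the 1.3 N m limit. Unwinding the elastic twist, then releasing.

```bash
python3 -m inch '[{"wx":0,"wy":0,"wz":3,"dx":0,"dy":0,"dz":0,"fingers":255},{"wx":0,"wy":0,"wz":3,"dx":0,"dy":0,"dz":0,"fingers":255},{"wx":0,"wy":0,"wz":2,"dx":0,"dy":0,"dz":0,"fingers":255},{"wx":0,"wy":0,"wz":0,"dx":0,"dy":0,"dz":0,"fingers":255}]' >/dev/null; python3 st.py; python3 -m inch '[{"wx":0,"wy":0,"wz":0,"dx":0,"dy":0,"dz":0,"fingers":255},{"wx":0,"wy":0,"wz":0,"dx":0,"dy":0,"dz":0,"fingers":205},{"wx":0,"wy":0,"wz":0,"dx":0,"dy":0,"dz":0,"fingers":190},{"wx":0,"wy":0,"wz":0,"dx":0,"dy":0,"dz":0,"fingers":130},{"wx":0,"wy":0,"wz":0,"dx":0,"dy":0,"dz":0,"fingers":110},{"wx":0,"wy":0,"wz":0,"dx":0,"dy":0,"dz":0,"fingers":110}]' 25 ; python3 st.py
```

```text
22.275 [493.31 147.82 139.31] [-1.3 -1.6  8.7] [-0.42   0.565  0.26 ] yaw [-5.7780e+01  3.0000e-02  1.7985e+02] q7 -2.67 80.89373588562012 0.14944407518740324
t: 23.02
tcp_pos: [494.2, 148.9, 138.7]
tcp_rot: [2.75, -1.519, -0.0]
ft_force: [0.4, 0.6, 0.5]
opening: 0.566
finger_force: 0.0
23.025 [494.18 148.89 138.7 ] [0.4 0.6 0.5] [ 0.     0.035 -0.016] yaw [-57.84   0.   179.99] q7 -2.67 0.0 0.5664223396112581
```

Released. Retreating straight up and checking.

```bash
python3 -m inch '[{"wx":0,"wy":0,"wz":0,"dx":0,"dy":0,"dz":10,"fingers":110},{"wx":0,"wy":0,"wz":0,"dx":0,"dy":0,"dz":30,"fingers":110},{"wx":0,"wy":0,"wz":0,"dx":0,"dy":0,"dz":40,"fingers":110},{"wx":0,"wy":0,"wz":0,"dx":0,"dy":0,"dz":40,"fingers":110},{"wx":0,"wy":0,"wz":0,"dx":0,"dy":0,"dz":0,"fingers":110},{"wx":0,"wy":0,"wz":0,"dx":0,"dy":0,"dz":0,"fingers":110},{"wx":0,"wy":0,"wz":0,"dx":0,"dy":0,"dz":0,"fingers":110}]'
python3 - <<'E'
from h import *
d={n:cam(n) for n in("wrist","top","scene")}
im,c=d["wrist"]
h=cv2.cvtColor(im,cv2.COLOR_RGB2HSV); m=(h[:,:,0]>105)&(h[:,:,0]<130)&(h[:,:,1]>150)&(h[:,:,2]>60)
k,l,st,_=cv2.connectedComponentsWithStats(m.astype(np.uint8)); i=1+st[1:,4].argmax(); p=np.argwhere(l==i)[:,::-1].astype(np.float32)
r=cv2.minAreaRect(p); vx,vy,x,y=cv2.fitLine(p,cv2.DIST_L2,0,.01,.01).ravel(); a=ray(c,x,y,148);b=ray(c,x+20*vx,y+20*vy,148)
print(r,ray(c,*r[0],146),np.degrees(np.arctan2(*(b-a)[1::-1]))%180)
t=d["scene"][0]; u,v=map(int,proj(d["scene"][1],[493,148,100])); s=cv2.resize(t[v-45:v+45,u-60:u+60],(512,384),interpolation=2)
save(cv2.resize(np.hstack([im,s]),(800,300)),"fin.png")
E
```

```text
t: 23.9
tcp_pos: [493.3, 148.6, 257.8]
tcp_rot: [2.748, -1.518, -0.002]
ft_force: [0.1, -0.2, 0.5]
opening: 0.57
finger_force: 0.0
((257.0270080566406, 194.16217041015625), (116.39448547363281, 18.741485595703125), 80.53767395019531) [493.68019477 148.46147965 146.        ] 130.95001488737788
```

View pics/fin.png

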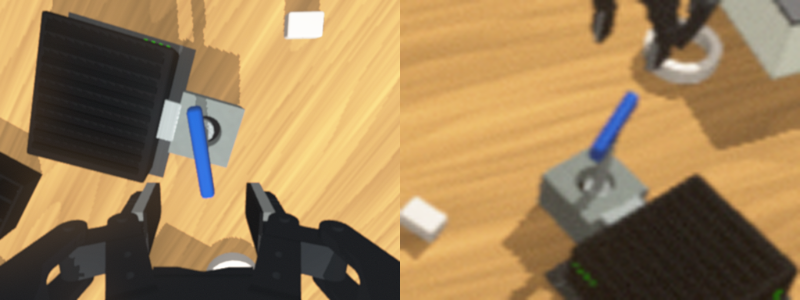

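The key stands upright in the screw with its handle centre at about (493.7,148.5). The handle yaw of about −49° matches the tight position, within the play. Gripper is clear, nothing else moved.

```bash
python3 -c "
from cell import finish_job
print(finish_job())"
```

```text
the job is handed in; nothing more can be done
None
```

I seated the blue key home in the screw, turned it clockwise until the torque climbed to 0.54 N m (limit 1.3), left it standing and let go, and handed the job in at about 24 s; no verdict came back, and I did not re-measure the key's depth after letting go.

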